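Post the test tile into the returns box

ROBOT

A 7-joint arm with a two-finger parallel gripper is mounted at the origin on a cart in front of the work surface, level with it; the furniture and walls round the work are solid. World frame = base frame: x ahead of the robot, y to its left, z up, the work surface at z = 0. Lengths are in m, angles in rad, forces in N, time in s.
With the tool pointing down it reaches from about 0.4 to 0.85 m from the base axis. Payload 4.5 kg.
Tool frame: the origin (TCP) lies midway between the tips of the shut fingers; the grasp point (between the pads) lies 19 mm behind it; z points along the fingers, y is the line along which they close (so a half turn about z gives the same grasp; the last joint's range is limited). The gripper opens to 88 mm and grips with 3 to 60 N. Pads are 18 mm wide; open, the fingers measure 123 mm over their backs; the gripper's body (75 mm by 187 mm) begins 45 mm behind the grasp point.
Start: joints at [1.296, 0.689, -0.195, 1.565, 0.157, 0.902, -0.215], TCP at [0.19, -0.595, 0.239] pointing down, gripper open.
Joint ranges: [-3.01, 3.01], [-0.46, 2.08], [-1.47, 1.51], [0.13, 2.56], [-1, 4.14], [0.04, 2.09], [-2.66, 2.66]. Speed limits (rad/s): [2.57, 2.57, 3.14, 3.14, 3.14, 3.14, 3.14].

INTERFACE

Orientations are given as a unit quaternion [x, y, z, w].
In Python, from plant import get_state, viewer, workorder gives the robot as it stands. The module is installed in compiled form; this text tells all that it offers.
- The arm moves only by the tool step_arm, never from a script. Its argument "motion" is a list of rows, each an object of numbers: "wx", "wy", "wz": the turn, a rotation vector about the tool's x, y, z each as a share of 180 degrees, from -1 to 1; "dx", "dy", "dz": the shift along the tool's x, y, z each as a share of 8 cm, from -1 to 1; "claw": the finger opening in mm, from 0 to 88.1. A call has 1 to 8 rows; each row is the pose to reach, as a shift and turn from the pose commanded when the call began, along the tool's axes at that moment, turning the shorter way round; what a row does not reach only later rows make up. A row lasts 1/10 s, in which the tool goes at most 50 mm and 8.59 degrees, less where a joint would pass 70% of its speed; a pose out of reach is approached as far as the arm can. A call with a number of a shift or a turn outside -1 to 1 is refused whole. A call with a gripper value outside its range is refused whole. The fingers move at their own pace and stop on an object; "force" is the grip in N (left out, the last holds). Time passes only in rows, so rows that repeat a pose let the fingers close. It gives the time, the measured TCP pose, the force, the opening and the grip force at its end, in the units of the state.
- get_state(): the state, without advancing time (a new reading comes with each control period).
- viewer.snapshot(name): name is "side" or "top"; returns (picture, depth): 420x560x3 uint8, red, green, blue; 420x560 float32, m along the optical axis (not along the pixel's ray), 0 where there is no reading.
- viewer.calibration(name): a dict with "vfov" (degrees; the focal length in pixels is half the picture's height over the tangent of half this angle, whatever the lens; pixels are square), "cx", "cy" (the principal point, pixels), "extrinsics" (4x4, takes a point from camera to world coordinates). Camera axes: x right, y down, z forward; pixel columns grow to the right and rows downward; lengths in m; the calibration is good to about 2 mm. A picture is of the moment at which its call begins. calibration takes no time and is no camera call.
- workorder.finish_job(): hands the job in; it is judged then, once.
The state is a dict: "clock": time; "q": joint angles; "qd": joint speeds; "joint_torque": joint torques, N m; "tool_pos": TCP position; "eef_rot": TCP orientation; "contact_force": force on the tool from outside, world axes, zero at the start; "moment": the same for the moment, N m; "opening": opening from 0.0 (shut) to 1.0 (fully open); "finger_force": force on a finger pad.
Only numpy, scipy, OpenCV 4.12 (cv2) and the standard library are available. Lean on these libraries where they do the work, as an engineer would, in place of code of your own. Each camera call takes 0.05 s, during which the arm holds its last target. There are 200 camera calls.

TASK

Take the single glazed test tile lying on the left of the bench and post it flat through the slot in the front of the plywood returns box, then push it right through so that it drops down inside the box. The sliding slot plate may be off the middle of the box, so feel for the slot gently and never force the glazed tile against it. Leave everything else on the bench as it is.

Things in the scene. Friction and masses are not known exactly. Their poses are not given: they have to be found in the camera images.
- tile_mid (a point): centre (half-way up) of the single white glazed test tile with brush strokes, 70 x 70 mm, 8 mm thick (9 with its painted top), about 90 g, flat on the left front of the bench (two more, stacked at the back, are to be left alone). x and y run parallel to its edges, z up.
- returns_box: plywood box fixed to the bench, 160 deep (x), 130 wide (y), 91 mm high, a small knob on top to 101 mm. Origin: centre of its underside; x points from the slot into the box, z up. All mm below are in this frame. On its front is a steel plate, 144 wide, 4 thick (x -80 to -76), z 4 to 90. A feed tongue 36 wide, top at z 45, sticks out 22 mm below the middle of the slot.
- slot_mid (a point): x -80, y 0, z 45: on the plate's outer face at the box's middle, axes as the box. The slot is 73.5 wide, z 45 to 57, square-edged. The plate was left anywhere up to 10 mm to either side (y) of the box's middle, stiff in its guides; this point does NOT follow it and the offset is not measured: see or feel it.
- thumb_cut (a point): x -62, y 0, z 75 (does not follow the plate either): middle of the thumb cut. The slot's upper edge is only two lips, 11.75 long, at its ends; between them the plate is open to the top, 50 wide, and the box has no top from x -76 to -44, where a baffle hangs down to z 58. Closed fingertips can follow the tile 20 mm past the plate's outer face.
- runway_end (a point): x -52, y 0, z 44: end of the level runway that carries the tile behind the plate (top at z 44, 1 mm below the slot's bottom edge). Beyond it the box is hollow, floor at z 6. Pushed until its rear edge is 10 to 20 mm past the plate's outer face, the tile tips over this edge and drops inside.
Things that resemble listed ones, but are neither listed nor needed, are in the scene too. What is shaped like the part that bears tile_mid but orange or turquoise is not meant.

How it is judged:
By the outcome, as a careful person would: the job done as asked, in the order asked, and still so for the second after the job is handed in, with the robot touching nothing.
It also fails if it takes over 72 s, if anything falls off the work surface, if the arm or the gripper's body presses on something with over 40 N, if the wrist force passes 120 N, or if a joint passes its speed limit or range.

## Working session

There is one attempt and no reset: what is moved stays moved. The work goes in short steps, Python scripts to look and compute and a tool call to move; the robot and the scene stay as the last step left them, time stands still between calls to the robot, and variables do not carry over. Pictures are saved under pics/ and viewed, at most 10 in all, crops included, and the job is handed in when it is done.

Besides the shell and the picture viewer there is one more tool, called as name(argument=value, ...), one argument or row to a line, values as JSON. step_arm: Moves the arm, as the interface text tells. Shift numbers are shares of 8 cm and turn numbers shares of 180 degrees, none past 1 either way. Its arguments: {"type":"object","properties":{"motion":{"type":"array","items":{"type":"object","properties":{"wx":{"type":"number","minimum":-1,"maximum":1},"wy":{"type":"number","minimum":-1,"maximum":1},"wz":{"type":"number","minimum":-1,"maximum":1},"dx":{"type":"number","minimum":-1,"maximum":1},"dy":{"type":"number","minimum":-1,"maximum":1},"dz":{"type":"number","minimum":-1,"maximum":1},"claw":{"type":"number"}}}},"force":{"type":"number"}},"required":["motion"]}

```bash
mkdir -p pics; cat > h.py <<'E'
import numpy as np, cv2
from plant import get_state, viewer, workorder
def snap(n):
    p,d=viewer.snapshot(n); np.savez(f'{n}.npz',p=p,d=d); return p,d
def load(n):
    z=np.load(f'{n}.npz'); return z['p'],z['d']
def cal(n):
    c=viewer.calibration(n); f=210/np.tan(np.radians(c['vfov'])/2); return f,c['cx'],c['cy'],np.array(c['extrinsics'])
def plane(n,u,v,z):
    f,cx,cy,E=cal(n); r=E[:3,:3]@np.array([(u-cx)/f,(v-cy)/f,1]); o=E[:3,3]; return o+r*(z-o[2])/r[2]
def cloud(n,d):
    f,cx,cy,E=cal(n); v,u=np.mgrid[:420,:560]
    P=np.stack([(u-cx)/f*d,(v-cy)/f*d,d],-1); return P@E[:3,:3].T+E[:3,3]
def proj(n,p):
    f,cx,cy,E=cal(n); q=E[:3,:3].T@(np.array(p)-E[:3,3]); return q[0]/q[2]*f+cx,q[1]/q[2]*f+cy
def save(n,p): cv2.imwrite(f'pics/{n}.png',p[...,::-1])
E
python3 - <<'E'
from h import *
for n in('top','side'):
    p,d=snap(n); save(n+'1',p); print(n,cal(n))
s=get_state(); print(s)
E
```

```text
top (np.float64(420.153731115524), 280.44018985428414, 209.36036320625666, array([[ 1.10652473e-03, -9.96328943e-01,  8.56003054e-02,
         4.57622355e-01],
       [-9.99994333e-01, -8.30294071e-04,  3.26251691e-03,
         1.20380544e-01],
       [-3.17946660e-03, -8.56034304e-02, -9.96324216e-01,
         9.15007791e-01],
       [ 0.00000000e+00,  0.00000000e+00,  0.00000000e+00,
         1.00000000e+00]]))
side (np.float64(428.2789154736112), 286.4271738418041, 209.5085434921922, array([[-0.99940573, -0.0291848 ,  0.01834222,  0.52288373],
       [-0.03311133,  0.6648801 , -0.74621585,  0.74310387],
       [ 0.00958278, -0.74637973, -0.66545133,  0.64624075],
       [ 0.        ,  0.        ,  0.        ,  1.        ]]))
{'clock': 0.1, 'q': array([ 1.29582152,  0.6899314 , -0.19452689,  1.56622751,  0.15733009,
        0.90253366, -0.21510936]), 'qd': array([ 0.00083039, -0.00163574,  0.00048359, -0.00342744,  0.00020486,
       -0.00176015,  0.00034582]), 'joint_torque': array([-2.80521956e-03, -5.28495491e+01, -1.27186351e+00, -1.53836131e+01,
       -5.26585313e-02,  1.91390500e-03,  4.33351147e-05]), 'tool_pos': array([ 0.18971011, -0.5949082 ,  0.23797424]), 'eef_rot': array([ 9.88098689e-01,  1.53818898e-01, -2.02035277e-04, -8.28216006e-04]), 'contact_force': array([ 0.3012534 ,  0.272646  , -0.23243603]), 'moment': array([0.04557245, 0.02542972, 0.00346514]), 'finger_force': 0.0, 'opening': 0.9984573718710362}
```

View pics/top1.png

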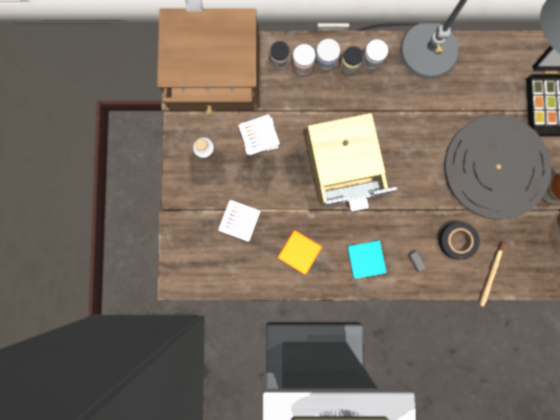

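View pics/side1.png

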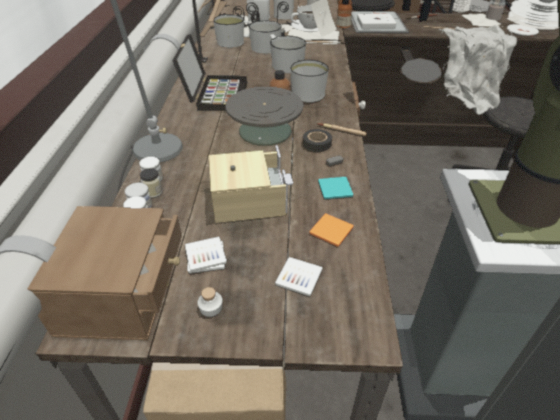

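The top view shows the tile at about (239,221), the stack at (259,135), and the box at (345,158). The box's slot plate faces the robot around (360,193), with the tongue at (358,204). The side view agrees, with the tile at (299,277) and the box at (245,185).

```bash
python3 - <<'E'
from h import *
p,d=load('top'); f,cx,cy,E=cal('top')
hsv=cv2.cvtColor(p,cv2.COLOR_RGB2HSV)
m=((hsv[...,1]<50)&(hsv[...,2]>150)).astype(np.uint8)
m[:190]=0;m[250:]=0;m[:,:200]=0;m[:,280:]=0
m=cv2.morphologyEx(m,cv2.MORPH_CLOSE,np.ones((7,7)))
c=max(cv2.findContours(m,0,2)[0],key=cv2.contourArea)
W=np.array([plane('top',u,v,.009)[:2] for u,v in c[:,0]],np.float32)
r=cv2.minAreaRect(W*1000); print('tile top',r)
P=cloud('top',d)
# box top
Z=P[...,2]; reg=np.zeros_like(Z,bool); reg[100:215,295:405]=1
mt=reg&(Z>.082)&(Z<.097)
print('boxtop z',np.median(Z[mt]),cv2.minAreaRect((P[mt][:,:2]*1000).astype(np.float32)))
p2,d2=load('side'); hs=cv2.cvtColor(p2,cv2.COLOR_RGB2HSV)
m=((hs[...,1]<50)&(hs[...,2]>150)).astype(np.uint8); m[:255]=0;m[300:]=0;m[:,:265]=0;m[:,330:]=0
m=cv2.morphologyEx(m,cv2.MORPH_CLOSE,np.ones((7,7)))
c=max(cv2.findContours(m,0,2)[0],key=cv2.contourArea)
W=np.array([plane('side',u,v,.009)[:2] for u,v in c[:,0]],np.float32)
print('tile side',cv2.minAreaRect(W*1000))
a=cv2.resize(p[105:220,295:410],(575,575),interpolation=cv2.INTER_CUBIC); save('c1',a)
b=cv2.resize(p2[140:225,200:300],(600,510),interpolation=cv2.INTER_CUBIC); save('c2',b)
E
```

```text
tile top ((512.262451171875, 213.30987548828125), (75.249755859375, 75.06292724609375), 69.61357116699219)
boxtop z 0.09143576575325418 ((632.2547607421875, -18.667770385742188), (161.24815368652344, 145.9140625), 11.576217651367188)
tile side ((511.5164794921875, 216.00845336914062), (78.32096862792969, 72.22449493408203), 69.91193389892578)
```

View pics/c1.png

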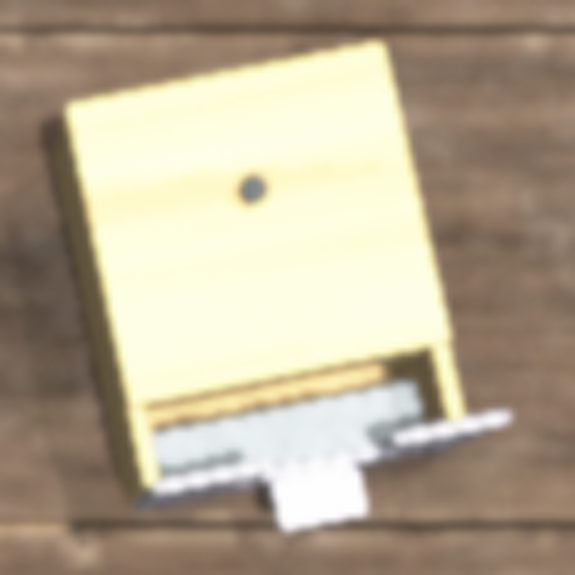

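View pics/c2.png

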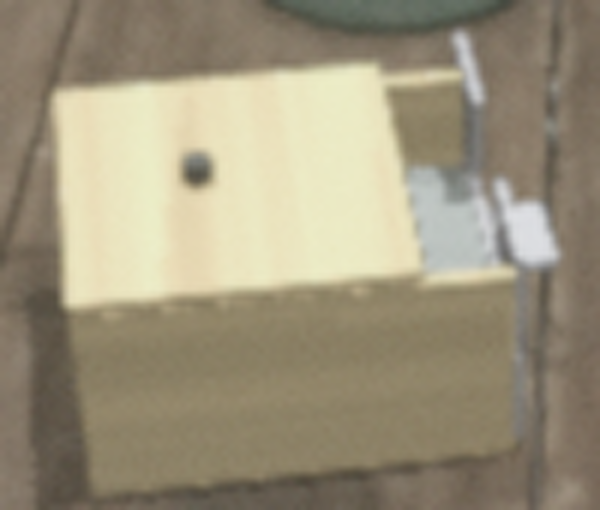

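The crops show the box with its front towards the robot and its right side towards -y. The plate sticks out on the right, ending at crop (512,415), and is nearly flush on the left at (150,490), so it is shifted to -y. The tongue's front edge runs from (285,530) to (370,518).

```bash
python3 - <<'E'
from h import *
g=lambda x,y,z: plane('top',295+(x+.5)/5-.5,105+(y+.5)/5-.5,z)[:2]*1000
p,d=load('top'); P=cloud('top',d)
A=g(68,103,.091);B=g(385,42,.091);C=g(466,418,.091);D=g(150,488,.091)
print('corners',A,B,C,D, [np.linalg.norm(v) for v in(A-B,B-C,C-D,D-A)])
for v in (A-D,B-C): print(np.degrees(np.arctan2(v[1],v[0])))
for v in (A-B,): print(np.degrees(np.arctan2(v[1],v[0]))-90)
# robust: hull of box-roof by colour, minAreaRect
hsv=cv2.cvtColor(p,cv2.COLOR_RGB2HSV)
m=((hsv[...,0]>15)&(hsv[...,0]<40)&(hsv[...,2]>225)).astype(np.uint8); m[:105]=0;m[215:]=0;m[:,:295]=0;m[:,400:]=0
c=max(cv2.findContours(m,0,2)[0],key=cv2.contourArea)
W=np.array([plane('top',u,v,.091)[:2]*1000 for u,v in c[:,0]],np.float32)
r=cv2.minAreaRect(W); print('roof',r)
a=np.radians(r[2]) if r[2]<45 else np.radians(r[2]-90)
print('knob',g(253,188,.101))
for name,q in dict(plL=(148,488,.090),cutL=(262,466,.090),cutR=(390,440,.090),plR=(512,415,.090),tgL=(285,532,.045),tgR=(370,518,.045),tgbL=(268,485,.045),tgbR=(357,465,.045)).items():
    print(name,g(*q))
E
```

```text
corners [697.61466615  67.67718087] [722.63852854 -59.62786676] [570.54833111 -88.95199564] [542.65308542  36.06984074] [np.float64(129.7411609395422), np.float64(154.89135769704998), np.float64(128.0960745066486), np.float64(158.15219078751718)]
11.528418596110896
10.913139401490364
11.120629861539882
roof ((633.4830932617188, -10.695526123046875), (156.40927124023438, 129.90151977539062), 11.216358184814453)
knob [660.50204998  -4.42634317]
plL [542.75566272  36.75648694]
cutL [551.52335459  -8.31550728]
cutR [561.89977018 -59.01005112]
plR [ 571.8938757 -107.4125568]
tgL [529.07592003 -24.53911751]
tgR [534.9421237  -59.91464666]
tgbL [548.69290391 -17.73163391]
tgbR [557.09356025 -54.87826822]
```

step_arm(
  motion=[
    {"dx": 0.5,"dy": -0.5,"claw": 88},
    {"dx": 1,"dy": -1,"claw": 88},
    {"dx": 1,"dy": -1,"claw": 88},
  ],
)

```text
$.motion[0]: bad value
```

step_arm(
  motion=[
    {"dx": 0.5,"dy": -0.5},
    {"dx": 1,"dy": -1},
    {"dx": 1,"dy": -1},
  ],
)

```text
$.motion[0]: bad value
```

step_arm(
  motion=[
    {"dx": 0.5,"dy": -0.5,"dz": 0,"wx": 0,"wy": 0,"wz": 0,"claw": 88},
    {"dx": 1,"dy": -1,"dz": 0,"wx": 0,"wy": 0,"wz": 0,"claw": 88},
    {"dx": 1,"dy": -1,"dz": 0,"wx": 0,"wy": 0,"wz": 0,"claw": 88},
  ],
)

```text
clock: 0.4
tool_pos: [0.2451, -0.4892, 0.2384]
eef_rot: [0.988, 0.157, 0.001, -0.002]
contact_force: [0.3, -0.5, 1.5]
opening: 0.999
finger_force: 0.0
```

step_arm(
  motion=[
    {"dx": 0.5,"dy": -0.5,"dz": 0,"wx": 0,"wy": 0,"wz": 0,"claw": 88},
    {"dx": 1,"dy": -1,"dz": 0,"wx": 0,"wy": 0,"wz": 0,"claw": 88},
    {"dx": 1,"dy": -1,"dz": 0,"wx": 0,"wy": 0,"wz": 0,"claw": 88},
  ],
)

```text
clock: 0.7
tool_pos: [0.2963, -0.3895, 0.2387]
eef_rot: [0.988, 0.157, 0.001, -0.002]
contact_force: [-0.4, -0.3, 0.1]
opening: 1.0
finger_force: 0.0
```

step_arm(
  motion=[
    {"dx": 0.5,"dy": -0.5,"dz": 0,"wx": 0,"wy": 0,"wz": 0,"claw": 88},
    {"dx": 1,"dy": -1,"dz": 0,"wx": 0,"wy": 0,"wz": 0,"claw": 88},
    {"dx": 1,"dy": -1,"dz": 0,"wx": 0,"wy": 0,"wz": 0,"claw": 88},
  ],
)

```text
clock: 1.0
tool_pos: [0.3481, -0.2897, 0.2388]
eef_rot: [0.988, 0.157, 0.001, -0.001]
contact_force: [-0.2, -0.0, -0.8]
opening: 1.001
finger_force: 0.0
```

step_arm(
  motion=[
    {"dx": 0.5,"dy": -0.5,"dz": 0,"wx": 0,"wy": 0,"wz": 0,"claw": 88},
    {"dx": 1,"dy": -1,"dz": 0,"wx": 0,"wy": 0,"wz": 0,"claw": 88},
    {"dx": 1,"dy": -1,"dz": 0,"wx": 0,"wy": 0,"wz": 0,"claw": 88},
  ],
)

```text
clock: 1.3
tool_pos: [0.4004, -0.1895, 0.2389]
eef_rot: [0.988, 0.157, 0.001, -0.001]
contact_force: [-0.1, -0.1, 0.9]
opening: 1.0
finger_force: 0.0
```

step_arm(
  motion=[
    {"dx": 0.5,"dy": -0.5,"dz": 0,"wx": 0,"wy": 0,"wz": 0,"claw": 88},
    {"dx": 1,"dy": -1,"dz": 0,"wx": 0,"wy": 0,"wz": 0,"claw": 88},
    {"dx": 1,"dy": -1,"dz": 0,"wx": 0,"wy": 0,"wz": 0,"claw": 88},
  ],
)

```text
clock: 1.6
tool_pos: [0.4527, -0.0884, 0.2388]
eef_rot: [0.988, 0.157, 0.002, -0.001]
contact_force: [0.1, -0.5, -0.5]
opening: 0.999
finger_force: 0.0
```

step_arm(
  motion=[
    {"dx": 0.5,"dy": -0.5,"dz": 0,"wx": 0,"wy": 0,"wz": 0,"claw": 88},
    {"dx": 1,"dy": -1,"dz": 0,"wx": 0,"wy": 0,"wz": 0,"claw": 88},
    {"dx": 1,"dy": -1,"dz": 0,"wx": 0,"wy": 0,"wz": 0,"claw": 88},
  ],
)

```text
clock: 1.9
tool_pos: [0.5043, 0.0124, 0.2388]
eef_rot: [0.988, 0.157, 0.002, -0.001]
contact_force: [0.9, 0.9, 0.6]
opening: 1.001
finger_force: 0.0
```

step_arm(
  motion=[
    {"dx": 0.36,"dy": -0.5,"dz": 0,"wx": 0,"wy": 0,"wz": 0,"claw": 88},
    {"dx": 0.72,"dy": -1,"dz": 0,"wx": 0,"wy": 0,"wz": 0,"claw": 88},
    {"dx": 0.72,"dy": -1,"dz": 0,"wx": 0,"wy": 0,"wz": 0,"claw": 88},
  ],
)

```text
clock: 2.2
tool_pos: [0.5339, 0.1085, 0.2387]
eef_rot: [0.987, 0.158, 0.002, -0.002]
contact_force: [-1.5, 0.1, -0.0]
opening: 1.001
finger_force: 0.0
```

step_arm(
  motion=[
    {"dx": 0,"dy": -0.5,"dz": 0.3,"wx": 0,"wy": 0,"wz": -0.286,"claw": 88},
    {"dx": 0,"dy": -1,"dz": 0.6,"wx": 0,"wy": 0,"wz": -0.286,"claw": 88},
    {"dx": 0,"dy": -1,"dz": 0.6,"wx": 0,"wy": 0,"wz": -0.286,"claw": 88},
    {"dx": 0,"dy": -1,"dz": 0.6,"wx": 0,"wy": 0,"wz": -0.286,"claw": 88},
    {"dx": 0,"dy": -1,"dz": 0.6,"wx": 0,"wy": 0,"wz": -0.286,"claw": 88},
    {"dx": 0,"dy": -1,"dz": 0.6,"wx": 0,"wy": 0,"wz": -0.286,"claw": 88},
    {"dx": 0,"dy": -1,"dz": 0.6,"wx": 0,"wy": 0,"wz": -0.286,"claw": 88},
  ],
)

```text
clock: 2.9
tool_pos: [0.5082, 0.1751, 0.1903]
eef_rot: [0.824, 0.567, -0.001, 0.0]
contact_force: [-0.1, 0.6, 0.3]
opening: 0.996
finger_force: 0.0
```

```bash
cat >> h.py <<'E'
from scipy.spatial.transform import Rotation as R
def totool(target,ang=None):
    s=get_state(); r=R.from_quat(s['eef_rot']); d=r.inv().apply(np.array(target)-s['tool_pos'])
    x=r.apply([1,0,0]); z=r.apply([0,0,1]); print('t',s['clock'],'pos',s['tool_pos'].round(4),'xang',np.degrees(np.arctan2(x[1],x[0])).round(2),'z',z.round(4),'F',s['contact_force'].round(1),'q7',s['q'][6].round(2))
    print('shift shares',(d/.08).round(3))
E
python3 -c "
from h import *
totool([.505,.196,.004])
p,d=snap('side'); save('s2',cv2.resize(p[140:360,180:400],(600,600)))"
```

```text
t 2.9 pos [0.5082 0.1751 0.1903] xang 69.05 z [-6.0e-04 -1.3e-03 -1.0e+00] F [-0.1  0.6  0.3] q7 -1.12
shift shares [ 0.232 -0.131  2.329]
```

View pics/s2.png

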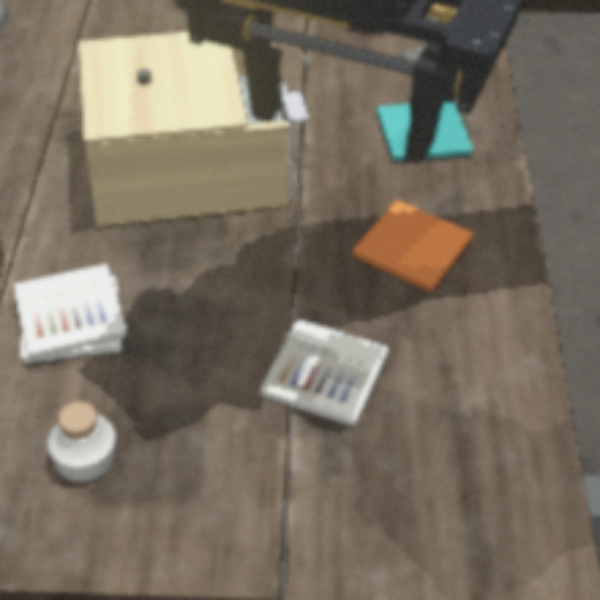

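The tile is at crop (325,370), unobstructed below the gripper; its neighbours are clear of the finger path.

step_arm(
  motion=[
    {"dx": 0.232,"dy": -0.131,"dz": 0.5,"wx": 0,"wy": 0,"wz": -0.003,"claw": 88},
    {"dx": 0.232,"dy": -0.131,"dz": 1,"wx": 0,"wy": 0,"wz": -0.003,"claw": 88},
    {"dx": 0.232,"dy": -0.131,"dz": 1,"wx": 0,"wy": 0,"wz": -0.003,"claw": 88},
  ],
)

```text
clock: 3.25
tool_pos: [0.5016, 0.1966, 0.1068]
eef_rot: [0.821, 0.571, -0.005, -0.0]
contact_force: [-1.5, -0.3, 0.6]
opening: 1.0
finger_force: 0.0
```

step_arm(
  motion=[
    {"dx": 0,"dy": 0,"dz": 0.5,"wx": 0,"wy": 0,"wz": 0,"claw": 88},
    {"dx": 0,"dy": 0,"dz": 0.8,"wx": 0,"wy": 0,"wz": 0,"claw": 88},
    {"dx": 0,"dy": 0,"dz": 0.8,"wx": 0,"wy": 0,"wz": 0,"claw": 88},
  ],
)

```text
clock: 3.55
tool_pos: [0.5038, 0.197, 0.0457]
eef_rot: [0.821, 0.57, -0.002, 0.001]
contact_force: [-0.3, -0.6, -0.3]
opening: 0.994
finger_force: 0.0
```

```bash
python3 -c "
from h import *
totool([.505,.196,.003])
p,d=snap('side'); save('s3',cv2.resize(p[200:350,220:370],(600,600)))"
```

```text
t 3.55 pos [0.5038 0.197  0.0457] xang 69.56 z [-0.0027 -0.0034 -1.    ] F [-0.3 -0.6 -0.3] q7 -1.27
shift shares [-0.004  0.019  0.534]
```

View pics/s3.png

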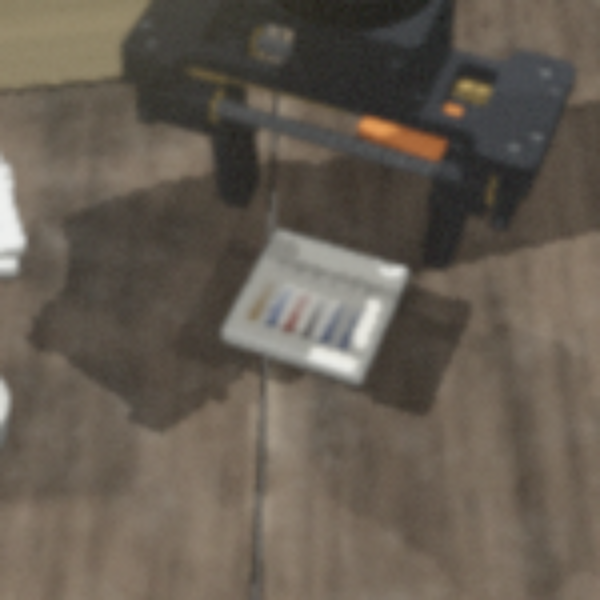

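The fingers straddle the tile's rear part. I'll go down and close.

step_arm(
  motion=[
    {"dx": 0,"dy": 0.01,"dz": 0.3,"wx": 0,"wy": 0,"wz": 0,"claw": 88},
    {"dx": 0,"dy": 0.01,"dz": 0.47,"wx": 0,"wy": 0,"wz": 0,"claw": 88},
    {"dx": 0,"dy": 0.01,"dz": 0.54,"wx": 0,"wy": 0,"wz": 0,"claw": 88},
    {"dx": 0,"dy": 0.01,"dz": 0.54,"wx": 0,"wy": 0,"wz": 0,"claw": 88},
  ],
)

```text
clock: 4.0
tool_pos: [0.5053, 0.1983, 0.0038]
eef_rot: [0.821, 0.571, -0.0, 0.0]
contact_force: [-0.4, 0.2, 0.8]
opening: 0.998
finger_force: 0.0
```

step_arm(
  motion=[
    {"dx": 0,"dy": 0,"dz": 0,"wx": 0,"wy": 0,"wz": 0,"claw": 72},
    {"dx": 0,"dy": 0,"dz": 0,"wx": 0,"wy": 0,"wz": 0,"claw": 64},
    {"dx": 0,"dy": 0,"dz": 0,"wx": 0,"wy": 0,"wz": 0,"claw": 64},
    {"dx": 0,"dy": 0,"dz": 0,"wx": 0,"wy": 0,"wz": 0,"claw": 64},
    {"dx": 0,"dy": 0,"dz": 0,"wx": 0,"wy": 0,"wz": 0,"claw": 64},
  ],
  force=20,
)

```text
clock: 4.5
tool_pos: [0.5057, 0.1985, 0.0042]
eef_rot: [0.821, 0.571, 0.001, 0.0]
contact_force: [-0.1, -0.9, 5.9]
opening: 0.788
finger_force: 20.0
```

step_arm(
  motion=[
    {"dx": 0,"dy": 0,"dz": -0.15,"wx": 0,"wy": 0,"wz": 0,"claw": 64},
    {"dx": 0,"dy": 0,"dz": -0.5,"wx": 0,"wy": 0,"wz": 0,"claw": 64},
    {"dx": 0,"dy": 0,"dz": -0.9,"wx": 0,"wy": 0,"wz": 0,"claw": 64},
    {"dx": 0,"dy": 0,"dz": -1,"wx": 0,"wy": 0,"wz": 0,"claw": 64},
    {"dx": 0,"dy": 0,"dz": -1,"wx": 0,"wy": 0,"wz": 0,"claw": 64},
  ],
  force=20,
)

```text
clock: 5.0
tool_pos: [0.5059, 0.1987, 0.0849]
eef_rot: [0.821, 0.571, 0.001, 0.0]
contact_force: [-0.1, -0.9, -0.4]
opening: 0.789
finger_force: 20.0
```

```bash
python3 -c "
from h import *
totool([.4712,-.0523,.084])
p,d=snap('side'); save('s4',cv2.resize(p[130:330,200:400],(600,600)))"
```

```text
t 5.0 pos [0.5059 0.1987 0.0849] xang 69.69 z [ 0.0023  0.0012 -1.    ] F [-0.1 -0.9 -0.4] q7 -1.24
shift shares [-3.093  0.682  0.007]
```

View pics/s4.png

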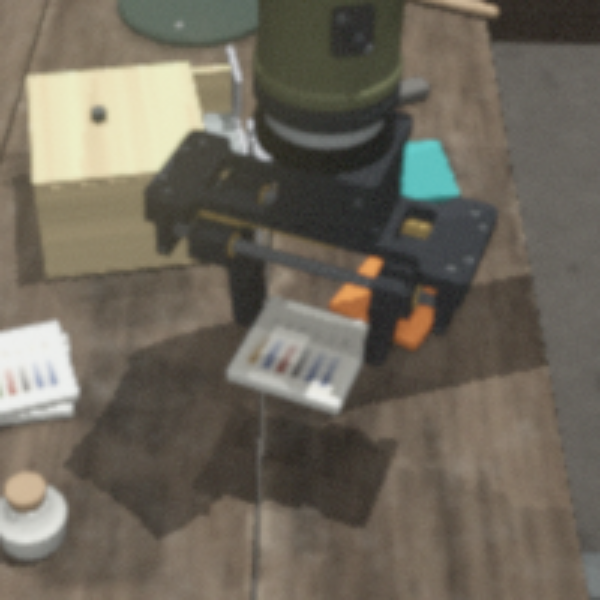

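The tile is held level at crop (300,355). I'll carry it higher to clear the box corner.

step_arm(
  motion=[
    {"dx": -0.4,"dy": 0,"dz": -0.4,"wx": 0,"wy": 0,"wz": 0,"claw": 64},
    {"dx": -0.9,"dy": 0,"dz": -0.5,"wx": 0,"wy": 0,"wz": 0,"claw": 64},
    {"dx": -1,"dy": 0,"dz": -0.5,"wx": 0,"wy": 0,"wz": 0,"claw": 64},
  ],
)

```text
clock: 5.35
tool_pos: [0.4749, 0.1177, 0.123]
eef_rot: [0.822, 0.57, -0.003, 0.001]
contact_force: [-0.1, 0.1, -1.1]
opening: 0.789
finger_force: 20.0
```

step_arm(
  motion=[
    {"dx": -0.5,"dy": 0.1,"dz": 0,"wx": 0,"wy": 0,"wz": 0,"claw": 64},
    {"dx": -1,"dy": 0.2,"dz": 0,"wx": 0,"wy": 0,"wz": 0,"claw": 64},
    {"dx": -1,"dy": 0.2,"dz": 0,"wx": 0,"wy": 0,"wz": 0,"claw": 64},
  ],
)

```text
clock: 5.65
tool_pos: [0.4619, 0.0359, 0.1219]
eef_rot: [0.823, 0.568, -0.004, 0.001]
contact_force: [-0.2, -0.2, -1.6]
opening: 0.79
finger_force: 20.0
```

step_arm(
  motion=[
    {"dx": -0.3,"dy": 0.2,"dz": 0,"wx": 0,"wy": 0,"wz": 0.047,"claw": 64},
    {"dx": -0.6,"dy": 0.4,"dz": 0,"wx": 0,"wy": 0,"wz": 0.094,"claw": 64},
    {"dx": -1,"dy": 0.48,"dz": 0,"wx": 0,"wy": 0,"wz": 0.141,"claw": 64},
    {"dx": -1,"dy": 0.48,"dz": 0,"wx": 0,"wy": 0,"wz": 0.188,"claw": 64},
    {"dx": -1,"dy": 0.48,"dz": 0,"wx": 0,"wy": 0,"wz": 0.235,"claw": 64},
    {"dx": -1,"dy": 0.48,"dz": 0,"wx": 0,"wy": 0,"wz": 0.282,"claw": 64},
    {"dx": -1,"dy": 0.48,"dz": 0,"wx": 0,"wy": 0,"wz": 0.325,"claw": 64},
    {"dx": -1,"dy": 0.48,"dz": 0,"wx": 0,"wy": 0,"wz": 0.325,"claw": 64},
  ],
)

```text
clock: 6.45
tool_pos: [0.4729, -0.0446, 0.1225]
eef_rot: [0.995, 0.098, -0.001, 0.0]
contact_force: [-0.6, -0.4, -1.3]
opening: 0.787
finger_force: 20.0
```

step_arm(
  motion=[
    {"dx": 0,"dy": 0,"dz": 0.3,"wx": 0,"wy": 0,"wz": 0,"claw": 64},
    {"dx": 0,"dy": 0,"dz": 0.5,"wx": 0,"wy": 0,"wz": 0,"claw": 64},
    {"dx": 0,"dy": 0,"dz": 0.5,"wx": 0,"wy": 0,"wz": 0,"claw": 64},
    {"dx": 0,"dy": 0,"dz": 0.5,"wx": 0,"wy": 0,"wz": 0,"claw": 64},
  ],
)

```text
clock: 6.85
tool_pos: [0.4728, -0.0451, 0.0831]
eef_rot: [0.995, 0.099, -0.001, -0.0]
contact_force: [0.0, 0.1, -0.8]
opening: 0.787
finger_force: 20.0
```

```bash
python3 -c "
from h import *
totool([.4712,-.0523,.0507])
p,d=snap('top'); save('t5',cv2.resize(p[100:260,290:450],(600,600),interpolation=cv2.INTER_CUBIC))
p,d=snap('side');save('s5',cv2.resize(p[130:250,200:340],(700,600),interpolation=cv2.INTER_CUBIC))"
```

```text
t 6.85 pos [ 0.4728 -0.0451  0.0831] xang 11.35 z [-1.2e-03  2.0e-04 -1.0e+00] F [ 0.   0.1 -0.8] q7 -1.53
shift shares [-0.036  0.085  0.405]
```

View pics/t5.png

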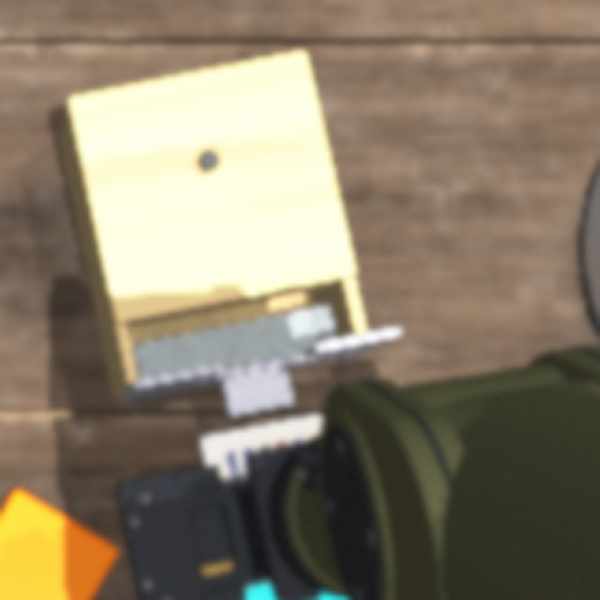

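View pics/s5.png

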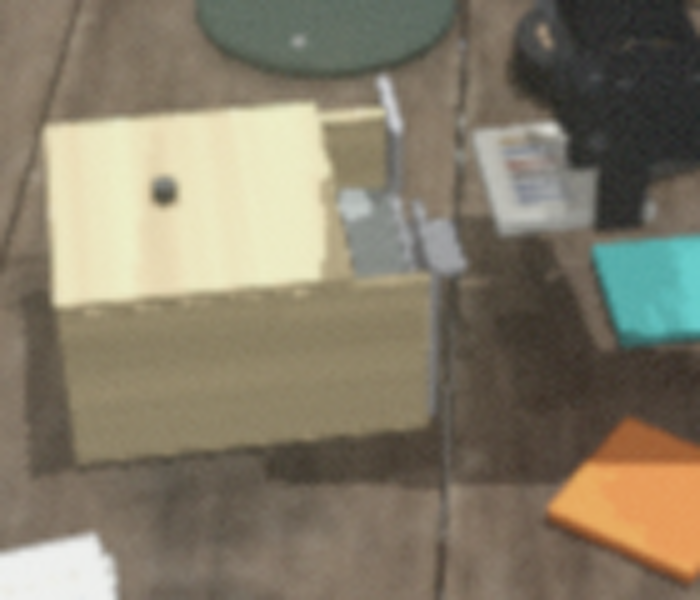

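The top view shows the tile's front-left corner at crop (202,435) and the tongue front from (229,417) to (296,404). Plate and tongue are clearly to the right of the box's middle.

```bash
python3 - <<'E'
from h import *
k=3.75
g=lambda x,y,z: plane('top',290+(x+.5)/k-.5,100+(y+.5)/k-.5,z)[:2]*1000
a=np.radians(11.2); ex=np.array([np.cos(a),np.sin(a)]); ey=np.array([-ex[1],ex[0]])
c=np.array([631.4,-11.5]); L=lambda w:(np.round((w-c)@ex,1),np.round((w-c)@ey,1))
t=get_state()['tool_pos'][:2]*1000
print('tool',L(t))
for n,q in dict(tileFL=(202,435,.088),tileFR=(324,412,.088),tgL=(229,417,.045),tgR=(296,404,.045),plR=(402,330,.09),cutL=(222,374,.09),cutR=(318,348,.09)).items(): print(n,L(g(*q)))
# sub-pixel edge profile along plate / tongue: use the first image
p,d=load('top')
# tile mask, this image
hsv=cv2.cvtColor(p,cv2.COLOR_RGB2HSV)
m=((hsv[...,1]<60)&(hsv[...,2]>170)).astype(np.uint8);m[:208]=0;m[232:]=0;m[:,:340]=0;m[:,372:]=0
cs=cv2.findContours(m,0,1)[0]; cn=max(cs,key=cv2.contourArea)
W=np.array([L(plane('top',u,v,.088)[:2]*1000) for u,v in cn[:,0]]); print('tile max',W.max(0),'left pts',np.sort(W[:,1])[-6:])
# tongue via brightness in box frame raster at z=45, front part x -101..-90
q=p.astype(float).mean(2).astype(np.float32)
for z,xs,ys in((.045,np.arange(-100,-88,1),np.arange(-45,25,1)),):
    uv=np.array([[proj('top',[*( (c+x*ex+y*ey)/1000),z]) for y in ys] for x in xs],np.float32)
    pr=cv2.remap(q,uv[...,0],uv[...,1],1).mean(0); g2=np.gradient(pr)
    h=(pr.max()+pr.min())/2; print('tongue edges',[ (ys[i]+(h-pr[i])/(pr[i+1]-pr[i])).round(1) for i in range(len(ys)-1) if (pr[i]-h)*(pr[i+1]-h)<0])
E
```

```text
tool (np.float64(-161.6), np.float64(-2.5))
tileFL (np.float64(-110.9), np.float64(32.4))
tileFR (np.float64(-111.4), np.float64(-33.1))
tgL (np.float64(-102.2), np.float64(8.8))
tgR (np.float64(-102.3), np.float64(-29.1))
plR (np.float64(-77.0), np.float64(-82.2))
cutL (np.float64(-81.5), np.float64(15.7))
cutR (np.float64(-77.8), np.float64(-36.7))
tile max [-111.2   33.6] left pts [32.1 32.4 32.5 32.8 33.2 33.6]
tongue edges [np.float64(-28.6), np.float64(8.5)]
```

step_arm(
  motion=[
    {"dx": 0,"dy": 0.091,"dz": 0.2,"wx": 0,"wy": 0,"wz": 0.001,"claw": 64},
    {"dx": 0,"dy": 0.091,"dz": 0.4,"wx": 0,"wy": 0,"wz": 0.001,"claw": 64},
    {"dx": 0,"dy": 0.091,"dz": 0.405,"wx": 0,"wy": 0,"wz": 0.001,"claw": 64},
    {"dx": 0,"dy": 0.091,"dz": 0.405,"wx": 0,"wy": 0,"wz": 0.001,"claw": 64},
  ],
)

```text
clock: 7.35
tool_pos: [0.4746, -0.0526, 0.0516]
eef_rot: [0.995, 0.096, 0.0, 0.0]
contact_force: [-1.0, 0.3, -0.8]
opening: 0.793
finger_force: 20.0
```

step_arm(
  motion=[
    {"dx": 0.1,"dy": 0,"dz": 0,"wx": 0,"wy": 0,"wz": 0,"claw": 64},
    {"dx": 0.2,"dy": 0,"dz": 0,"wx": 0,"wy": 0,"wz": 0,"claw": 64},
    {"dx": 0.3,"dy": 0,"dz": 0,"wx": 0,"wy": 0,"wz": 0,"claw": 64},
    {"dx": 0.3,"dy": 0,"dz": 0,"wx": 0,"wy": 0,"wz": 0,"claw": 64},
  ],
)

```text
clock: 7.75
tool_pos: [0.5004, -0.0475, 0.0516]
eef_rot: [0.995, 0.096, 0.002, -0.0]
contact_force: [-0.3, 0.3, 0.0]
opening: 0.786
finger_force: 20.0
```

```bash
cat >> h.py <<'E'
a_=np.radians(11.2); ex=np.array([np.cos(a_),np.sin(a_)]); ey=np.array([-ex[1],ex[0]]); c_=np.array([631.4,-11.5])
def loc():
    s=get_state(); w=s['tool_pos'][:2]*1000-c_; F=s['contact_force']
    print('tool local',(w@ex).round(1),(w@ey).round(1),(s['tool_pos'][2]*1000).round(1),'F local',(F[:2]@ex).round(1),(F[:2]@ey).round(1),F[2].round(1),'M',s['moment'].round(2))
    totool(s['tool_pos'])
E
python3 -c "
from h import *
loc()"
```

```text
tool local -135.5 -9.8 51.6 F local -0.2 0.4 0.0 M [ 0.01  0.05 -0.05]
t 7.75 pos [ 0.5004 -0.0475  0.0516] xang 11.07 z [ 3.6e-03  5.0e-04 -1.0e+00] F [-0.3  0.3  0. ] q7 -1.53
shift shares [0. 0. 0.]
```

step_arm(
  motion=[
    {"dx": 0,"dy": 0,"dz": 0.012,"wx": 0,"wy": 0,"wz": -0.001,"claw": 64},
    {"dx": 0.02,"dy": 0,"dz": 0.012,"wx": 0,"wy": 0,"wz": -0.001,"claw": 64},
    {"dx": 0.04,"dy": 0,"dz": 0.012,"wx": 0,"wy": 0,"wz": -0.001,"claw": 64},
    {"dx": 0.06,"dy": 0,"dz": 0.012,"wx": 0,"wy": 0,"wz": -0.001,"claw": 64},
    {"dx": 0.08,"dy": 0,"dz": 0.012,"wx": 0,"wy": 0,"wz": -0.001,"claw": 64},
    {"dx": 0.08,"dy": 0,"dz": 0.012,"wx": 0,"wy": 0,"wz": -0.001,"claw": 64},
  ],
)

```text
clock: 8.35
tool_pos: [0.5046, -0.0468, 0.0501]
eef_rot: [0.995, 0.098, 0.0, 0.0]
contact_force: [0.1, 0.1, -1.1]
opening: 0.793
finger_force: 20.0
```

```bash
python3 -c "
from h import *
loc()"
```

```text
tool local -131.3 -10.0 50.1 F local 0.1 0.1 -1.1 M [ 0.04  0.05 -0.02]
t 8.35 pos [ 0.5046 -0.0468  0.0501] xang 11.22 z [ 4.e-04  0.e+00 -1.e+00] F [ 0.1  0.1 -1.1] q7 -1.53
shift shares [0. 0. 0.]
```

step_arm(
  motion=[
    {"dx": 0.01,"dy": 0,"dz": 0,"wx": 0,"wy": 0,"wz": 0,"claw": 64},
    {"dx": 0.02,"dy": 0,"dz": 0,"wx": 0,"wy": 0,"wz": 0,"claw": 64},
    {"dx": 0.03,"dy": 0,"dz": 0,"wx": 0,"wy": 0,"wz": 0,"claw": 64},
    {"dx": 0.04,"dy": 0,"dz": 0,"wx": 0,"wy": 0,"wz": 0,"claw": 64},
    {"dx": 0.04,"dy": 0,"dz": 0,"wx": 0,"wy": 0,"wz": 0,"claw": 64},
  ],
)

```text
clock: 8.85
tool_pos: [0.5076, -0.0462, 0.0502]
eef_rot: [0.995, 0.098, 0.0, 0.0]
contact_force: [0.1, 0.7, -0.0]
opening: 0.789
finger_force: 20.0
```

```bash
python3 -c "
from h import *
loc()"
```

```text
tool local -128.2 -10.0 50.2 F local 0.3 0.7 -0.0 M [-0.02  0.01 -0.  ]
t 8.85 pos [ 0.5076 -0.0462  0.0502] xang 11.22 z [ 3.e-04 -0.e+00 -1.e+00] F [ 0.1  0.7 -0. ] q7 -1.53
shift shares [0. 0. 0.]
```

No contact yet. I'll continue in small steps.

step_arm(
  motion=[
    {"dx": 0.01,"dy": 0,"dz": 0,"wx": 0,"wy": 0,"wz": 0,"claw": 64},
    {"dx": 0.02,"dy": 0,"dz": 0,"wx": 0,"wy": 0,"wz": 0,"claw": 64},
    {"dx": 0.03,"dy": 0,"dz": 0,"wx": 0,"wy": 0,"wz": 0,"claw": 64},
    {"dx": 0.04,"dy": 0,"dz": 0,"wx": 0,"wy": 0,"wz": 0,"claw": 64},
    {"dx": 0.04,"dy": 0,"dz": 0,"wx": 0,"wy": 0,"wz": 0,"claw": 64},
  ],
)

```text
clock: 9.35
tool_pos: [0.5107, -0.0456, 0.0502]
eef_rot: [0.995, 0.098, 0.0, 0.0]
contact_force: [-0.2, 0.6, -1.1]
opening: 0.787
finger_force: 20.0
```

```bash
python3 -c "
from h import *
loc()"
```

```text
tool local -125.0 -10.0 50.2 F local -0.1 0.6 -1.1 M [ 0.05  0.03 -0.  ]
t 9.35 pos [ 0.5107 -0.0456  0.0502] xang 11.21 z [ 3.e-04 -0.e+00 -1.e+00] F [-0.2  0.6 -1.1] q7 -1.53
shift shares [0. 0. 0.]
```

step_arm(
  motion=[
    {"dx": 0.015,"dy": 0,"dz": 0,"wx": 0,"wy": 0,"wz": 0,"claw": 64},
    {"dx": 0.03,"dy": 0,"dz": 0,"wx": 0,"wy": 0,"wz": 0,"claw": 64},
    {"dx": 0.045,"dy": 0,"dz": 0,"wx": 0,"wy": 0,"wz": 0,"claw": 64},
    {"dx": 0.06,"dy": 0,"dz": 0,"wx": 0,"wy": 0,"wz": 0,"claw": 64},
    {"dx": 0.075,"dy": 0,"dz": 0,"wx": 0,"wy": 0,"wz": 0,"claw": 64},
    {"dx": 0.075,"dy": 0,"dz": 0,"wx": 0,"wy": 0,"wz": 0,"claw": 64},
  ],
)

```text
clock: 9.95
tool_pos: [0.5167, -0.0444, 0.0502]
eef_rot: [0.995, 0.098, 0.0, 0.0]
contact_force: [0.4, -0.4, -0.9]
opening: 0.793
finger_force: 20.0
```

```bash
python3 -c "
from h import *
loc()"
```

```text
tool local -118.9 -9.9 50.2 F local 0.4 -0.5 -0.9 M [-0.02  0.06 -0.02]
t 9.95 pos [ 0.5167 -0.0444  0.0502] xang 11.22 z [ 4.e-04  0.e+00 -1.e+00] F [ 0.4 -0.4 -0.9] q7 -1.53
shift shares [0. 0. 0.]
```

The tile is in the slot with no contact. I'll advance until the fingers are close to the plate.

step_arm(
  motion=[
    {"dx": 0.02,"dy": 0,"dz": 0,"wx": 0,"wy": 0,"wz": 0,"claw": 64},
    {"dx": 0.045,"dy": 0,"dz": 0,"wx": 0,"wy": 0,"wz": 0,"claw": 64},
    {"dx": 0.07,"dy": 0,"dz": 0,"wx": 0,"wy": 0,"wz": 0,"claw": 64},
    {"dx": 0.095,"dy": 0,"dz": 0,"wx": 0,"wy": 0,"wz": 0,"claw": 64},
    {"dx": 0.12,"dy": 0,"dz": 0,"wx": 0,"wy": 0,"wz": 0,"claw": 64},
    {"dx": 0.145,"dy": 0,"dz": 0,"wx": 0,"wy": 0,"wz": 0,"claw": 64},
    {"dx": 0.17,"dy": 0,"dz": 0,"wx": 0,"wy": 0,"wz": 0,"claw": 64},
    {"dx": 0.17,"dy": 0,"dz": 0,"wx": 0,"wy": 0,"wz": 0,"claw": 64},
  ],
)

```text
clock: 10.75
tool_pos: [0.5302, -0.0417, 0.0502]
eef_rot: [0.995, 0.098, 0.0, 0.0]
contact_force: [-0.5, -0.1, -0.2]
opening: 0.785
finger_force: 20.0
```

```bash
python3 -c "
from h import *
loc()"
```

```text
tool local -105.2 -10.0 50.2 F local -0.5 0.0 -0.2 M [-0.    0.02 -0.01]
t 10.75 pos [ 0.5302 -0.0417  0.0502] xang 11.22 z [ 6.e-04  0.e+00 -1.e+00] F [-0.5 -0.1 -0.2] q7 -1.53
shift shares [0. 0. 0.]
```

step_arm(
  motion=[
    {"dx": 0.02,"dy": 0,"dz": 0,"wx": 0,"wy": 0,"wz": 0,"claw": 64},
    {"dx": 0.045,"dy": 0,"dz": 0,"wx": 0,"wy": 0,"wz": 0,"claw": 64},
    {"dx": 0.07,"dy": 0,"dz": 0,"wx": 0,"wy": 0,"wz": 0,"claw": 64},
    {"dx": 0.095,"dy": 0,"dz": 0,"wx": 0,"wy": 0,"wz": 0,"claw": 64},
    {"dx": 0.12,"dy": 0,"dz": 0,"wx": 0,"wy": 0,"wz": 0,"claw": 64},
    {"dx": 0.14,"dy": 0,"dz": 0,"wx": 0,"wy": 0,"wz": 0,"claw": 64},
    {"dx": 0.14,"dy": 0,"dz": 0,"wx": 0,"wy": 0,"wz": 0,"claw": 64},
  ],
)

```text
clock: 11.45
tool_pos: [0.5411, -0.0395, 0.0502]
eef_rot: [0.995, 0.098, 0.0, 0.0]
contact_force: [-0.5, -0.6, -0.6]
opening: 0.791
finger_force: 20.0
```

```bash
python3 -c "
from h import *
loc()
p,d=snap('side');b=p[130:220,220:325]
q,d=snap('top');a=q[130:235,310:400]
save('f6',np.hstack([cv2.resize(b,(420,360),interpolation=cv2.INTER_CUBIC),cv2.resize(a,(308,360),interpolation=cv2.INTER_CUBIC)]))"
```

```text
tool local -94.0 -9.9 50.2 F local -0.6 -0.5 -0.6 M [ 0.01  0.04 -0.  ]
t 11.45 pos [ 0.5411 -0.0395  0.0502] xang 11.22 z [ 5.e-04  0.e+00 -1.e+00] F [-0.5 -0.6 -0.6] q7 -1.53
shift shares [0. 0. 0.]
```

```bash
cat >> h.py <<'E'
def hts(pts):
    q,d=snap('top'); P=cloud('top',d)
    for x,y,z in pts:
        u,v=proj('top',[*((c_+x*ex+y*ey)/1000),z]); i,j=int(round(v)),int(round(u)); print((x,y),'z',(np.median(P[i-1:i+2,j-1:j+2,2])*1000).round(1),'rgb',q[i,j])
E
python3 -c "
from h import *
hts([(-60,-10,.055),(-60,10,.055),(-66,0,.055),(-50,0,.055)])"
```

```text
(-60, -10) z 212.9 rgb [30 30 33]
(-60, 10) z 129.9 rgb [131 132 139]
(-66, 0) z 204.9 rgb [45 47 52]
(-50, 0) z 204.2 rgb [60 60 65]
```

step_arm(
  motion=[
    {"dx": 0,"dy": 0,"dz": 0.006,"wx": 0,"wy": 0,"wz": 0,"claw": 70},
    {"dx": 0,"dy": 0,"dz": 0.006,"wx": 0,"wy": 0,"wz": 0,"claw": 74},
    {"dx": 0,"dy": 0,"dz": 0.006,"wx": 0,"wy": 0,"wz": 0,"claw": 80},
    {"dx": 0,"dy": 0,"dz": 0.006,"wx": 0,"wy": 0,"wz": 0,"claw": 84},
    {"dx": 0,"dy": 0,"dz": 0.006,"wx": 0,"wy": 0,"wz": 0,"claw": 84},
  ],
)

```text
clock: 12.1
tool_pos: [0.5408, -0.0396, 0.0497]
eef_rot: [0.995, 0.098, 0.0, 0.0]
contact_force: [-0.3, 0.2, 0.1]
opening: 0.953
finger_force: 0.0
```

step_arm(
  motion=[
    {"dx": 0,"dy": 0,"dz": -0.1,"wx": 0,"wy": 0,"wz": 0,"claw": 84},
    {"dx": 0,"dy": 0,"dz": -0.3,"wx": 0,"wy": 0,"wz": 0,"claw": 84},
    {"dx": 0,"dy": 0,"dz": -0.5,"wx": 0,"wy": 0,"wz": 0,"claw": 84},
    {"dx": -0.25,"dy": 0,"dz": -0.5,"wx": 0,"wy": 0,"wz": 0,"claw": 84},
    {"dx": -0.5,"dy": 0,"dz": -0.5,"wx": 0,"wy": 0,"wz": 0,"claw": 84},
    {"dx": -0.5,"dy": 0,"dz": -0.5,"wx": 0,"wy": 0,"wz": 0,"claw": 0},
    {"dx": -0.5,"dy": 0,"dz": -0.5,"wx": 0,"wy": 0,"wz": 0,"claw": 0},
    {"dx": -0.5,"dy": 0,"dz": -0.5,"wx": 0,"wy": 0,"wz": 0,"claw": 0},
  ],
)

```text
clock: 12.9
tool_pos: [0.5031, -0.047, 0.0899]
eef_rot: [0.995, 0.098, 0.001, -0.0]
contact_force: [-0.5, -0.8, 1.0]
opening: 0.703
finger_force: 0.0
```

```bash
python3 -c "
from h import *
loc();print(get_state()['opening'])
hts([(-60,-10,.055),(-60,10,.055),(-66,0,.055),(-50,0,.055)])
p,d=snap('side');b=p[130:220,220:325]
save('f6',np.hstack([cv2.resize(b,(420,360),interpolation=cv2.INTER_CUBIC)]))
P=cloud('side',d); W=P.reshape(-1,3)*1000; l=np.c_[(W[:,:2]-c_)@ex,(W[:,:2]-c_)@ey,W[:,2]]
m=(l[:,0]>-130)&(l[:,0]<-82)&(abs(l[:,1]+10)<38)&(l[:,2]>40)&(l[:,2]<60)
print(m.sum(), np.percentile(l[m],[1,5,50,95,99],axis=0).round(1))
"
```

```text
tool local -132.7 -9.9 89.9 F local -0.7 -0.7 1.0 M [ 0.07 -0.07 -0.  ]
t 12.9 pos [ 0.5031 -0.047   0.0899] xang 11.23 z [ 2.2e-03  3.0e-04 -1.0e+00] F [-0.5 -0.8  1. ] q7 -1.52
shift shares [0. 0. 0.]
0.7030314274132266
(-60, -10) z 53.8 rgb [212 200 192]
(-60, 10) z 53.6 rgb [187 187 200]
(-66, 0) z 54.1 rgb [200 198 205]
(-50, 0) z 55.8 rgb [238 235 230]
244 [[-114.9  -42.9   45.6]
 [-114.1  -39.6   48.2]
 [-101.9   -4.1   52.4]
 [ -89.8   25.8   54.6]
 [ -83.9   26.7   55.5]]
```

The tile rests in the slot (top about z 54, rear edge about x -114). I'll close the fingers and go down behind it.

step_arm(
  motion=[
    {"dx": 0,"dy": 0,"dz": 0,"wx": 0,"wy": 0,"wz": 0,"claw": 0},
    {"dx": 0,"dy": 0,"dz": 0,"wx": 0,"wy": 0,"wz": 0,"claw": 0},
    {"dx": 0,"dy": 0,"dz": 0,"wx": 0,"wy": 0,"wz": 0,"claw": 0},
    {"dx": 0,"dy": 0,"dz": 0,"wx": 0,"wy": 0,"wz": 0,"claw": 0},
    {"dx": 0,"dy": 0,"dz": 0,"wx": 0,"wy": 0,"wz": 0,"claw": 0},
    {"dx": 0,"dy": 0,"dz": 0,"wx": 0,"wy": 0,"wz": 0,"claw": 0},
    {"dx": 0,"dy": 0,"dz": 0,"wx": 0,"wy": 0,"wz": 0,"claw": 0},
    {"dx": 0,"dy": 0,"dz": 0,"wx": 0,"wy": 0,"wz": 0,"claw": 0},
  ],
)

```text
clock: 13.8
tool_pos: [0.5015, -0.0474, 0.0897]
eef_rot: [0.995, 0.098, 0.0, 0.0]
contact_force: [-0.8, -0.3, 1.0]
opening: 0.006
finger_force: 0.0
```

step_arm(
  motion=[
    {"dx": 0,"dy": 0,"dz": 0.2,"wx": 0,"wy": 0,"wz": 0,"claw": 0},
    {"dx": 0,"dy": 0,"dz": 0.4,"wx": 0,"wy": 0,"wz": 0,"claw": 0},
    {"dx": 0,"dy": 0,"dz": 0.525,"wx": 0,"wy": 0,"wz": 0,"claw": 0},
    {"dx": 0,"dy": 0,"dz": 0.525,"wx": 0,"wy": 0,"wz": 0,"claw": 0},
    {"dx": 0,"dy": 0,"dz": 0.525,"wx": 0,"wy": 0,"wz": 0,"claw": 0},
  ],
)

```text
clock: 14.3
tool_pos: [0.5015, -0.0474, 0.0478]
eef_rot: [0.995, 0.098, -0.0, 0.0]
contact_force: [0.3, -0.4, 0.1]
opening: 0.005
finger_force: 0.0
```

```bash
python3 -c "
from h import *
loc();print(get_state()['opening'])"
```

```text
tool local -134.4 -10.0 47.8 F local 0.2 -0.4 0.1 M [ 0.02 -0.   -0.01]
t 14.3 pos [ 0.5015 -0.0474  0.0478] xang 11.21 z [-1.e-04 -1.e-04 -1.e+00] F [ 0.3 -0.4  0.1] q7 -1.53
shift shares [0. 0. 0.]
0.004979955535989318
```

step_arm(
  motion=[
    {"dx": 0.07,"dy": 0,"dz": 0,"wx": 0,"wy": 0,"wz": 0,"claw": 0},
    {"dx": 0.13,"dy": 0,"dz": 0,"wx": 0,"wy": 0,"wz": 0,"claw": 0},
    {"dx": 0.19,"dy": 0,"dz": 0,"wx": 0,"wy": 0,"wz": 0,"claw": 0},
    {"dx": 0.25,"dy": 0,"dz": 0,"wx": 0,"wy": 0,"wz": 0,"claw": 0},
    {"dx": 0.31,"dy": 0,"dz": 0,"wx": 0,"wy": 0,"wz": 0,"claw": 0},
    {"dx": 0.37,"dy": 0,"dz": 0,"wx": 0,"wy": 0,"wz": 0,"claw": 0},
    {"dx": 0.37,"dy": 0,"dz": 0,"wx": 0,"wy": 0,"wz": 0,"claw": 0},
  ],
)

```text
clock: 15.0
tool_pos: [0.5317, -0.0413, 0.0477]
eef_rot: [0.995, 0.098, 0.001, -0.0]
contact_force: [0.8, -0.1, -0.4]
opening: 0.006
finger_force: 0.0
```

```bash
cat >> h.py <<'E'
def rear():
    p,d=snap('side'); W=cloud('side',d).reshape(-1,3)*1000; l=np.c_[(W[:,:2]-c_)@ex,(W[:,:2]-c_)@ey,W[:,2]]
    for y0 in (-40,-32,5,12,20):
        m=(l[:,0]>-125)&(l[:,0]<-40)&(abs(l[:,1]-y0)<3)&(l[:,2]>48)&(l[:,2]<60)
        print('y',y0,m.sum(),np.percentile(l[m][:,0],[2,98]).round(1) if m.sum() else '')
E
python3 -c "
from h import *
loc();rear()"
```

```text
tool local -103.6 -9.9 47.7 F local 0.8 -0.3 -0.4 M [0.04 0.08 0.  ]
t 15.0 pos [ 0.5317 -0.0413  0.0477] xang 11.23 z [ 1.6e-03  2.0e-04 -1.0e+00] F [ 0.8 -0.1 -0.4] q7 -1.53
shift shares [0. 0. 0.]
y -40 25 [-87.5 -53.6]
y -32 24 [-86.7 -52.5]
y 5 39 [-114.1  -51.9]
y 12 31 [-93.  -53.5]
y 20 10 [-93.  -53.1]
```

step_arm(
  motion=[
    {"dx": 0.03,"dy": 0,"dz": 0,"wx": 0,"wy": 0,"wz": 0,"claw": 0},
    {"dx": 0.06,"dy": 0,"dz": 0,"wx": 0,"wy": 0,"wz": 0,"claw": 0},
    {"dx": 0.1,"dy": 0,"dz": 0,"wx": 0,"wy": 0,"wz": 0,"claw": 0},
    {"dx": 0.14,"dy": 0,"dz": 0,"wx": 0,"wy": 0,"wz": 0,"claw": 0},
    {"dx": 0.18,"dy": 0,"dz": 0,"wx": 0,"wy": 0,"wz": 0,"claw": 0},
    {"dx": 0.22,"dy": 0,"dz": 0,"wx": 0,"wy": 0,"wz": 0,"claw": 0},
    {"dx": 0.25,"dy": 0,"dz": 0,"wx": 0,"wy": 0,"wz": 0,"claw": 0},
    {"dx": 0.25,"dy": 0,"dz": 0,"wx": 0,"wy": 0,"wz": 0,"claw": 0},
  ],
)

```text
clock: 15.85
tool_pos: [0.5509, -0.0376, 0.0477]
eef_rot: [0.995, 0.098, 0.001, -0.0]
contact_force: [0.1, -0.8, -0.0]
opening: 0.005
finger_force: 0.0
```

```bash
python3 -c "
from h import *
loc();rear()"
```

```text
tool local -84.1 -9.9 47.7 F local -0.1 -0.8 -0.0 M [-0.04  0.01 -0.03]
t 15.85 pos [ 0.5509 -0.0376  0.0477] xang 11.22 z [ 1.1e-03  1.0e-04 -1.0e+00] F [ 0.1 -0.8 -0. ] q7 -1.53
shift shares [0. 0. 0.]
y -40 5 [-64.3 -51.2]
y -32 2 [-55.1 -52.7]
y 5 11 [-95.  -51.9]
y 12 5 [-64.  -51.6]
y 20 5 [-65.  -52.7]
```

step_arm(
  motion=[
    {"dx": 0.03,"dy": 0,"dz": 0,"wx": 0,"wy": 0,"wz": 0,"claw": 0},
    {"dx": 0.06,"dy": 0,"dz": 0,"wx": 0,"wy": 0,"wz": 0,"claw": 0},
    {"dx": 0.09,"dy": 0,"dz": 0,"wx": 0,"wy": 0,"wz": 0,"claw": 0},
    {"dx": 0.12,"dy": 0,"dz": 0,"wx": 0,"wy": 0,"wz": 0,"claw": 0},
    {"dx": 0.15,"dy": 0,"dz": 0,"wx": 0,"wy": 0,"wz": 0,"claw": 0},
    {"dx": 0.15,"dy": 0,"dz": 0,"wx": 0,"wy": 0,"wz": 0,"claw": 0},
    {"dx": 0.15,"dy": 0,"dz": 0,"wx": 0,"wy": 0,"wz": 0,"claw": 0},
  ],
)

```text
clock: 16.6
tool_pos: [0.5619, -0.0354, 0.0476]
eef_rot: [0.995, 0.098, -0.0, 0.0]
contact_force: [-0.9, -0.2, -0.3]
opening: 0.003
finger_force: 0.1
```

```bash
python3 -c "
from h import *
loc();rear()"
```

```text
tool local -72.8 -9.9 47.6 F local -0.9 -0.0 -0.3 M [ 0.03  0.01 -0.04]
t 16.6 pos [ 0.5619 -0.0354  0.0476] xang 11.22 z [-1.e-04 -0.e+00 -1.e+00] F [-0.9 -0.2 -0.3] q7 -1.53
shift shares [0. 0. 0.]
y -40 2 [-51.1 -50.9]
y -32 0 
y 5 11 [-77.3 -54.6]
y 12 9 [-75.5 -51.2]
y 20 5 [-63.2 -52.3]
```

step_arm(
  motion=[
    {"dx": -0.3,"dy": 0,"dz": 0,"wx": 0,"wy": 0,"wz": 0,"claw": 0},
    {"dx": -0.7,"dy": 0,"dz": 0,"wx": 0,"wy": 0,"wz": 0,"claw": 0},
    {"dx": -1,"dy": 0,"dz": 0,"wx": 0,"wy": 0,"wz": 0,"claw": 0},
    {"dx": -1,"dy": 0,"dz": -0.5,"wx": 0,"wy": 0,"wz": 0,"claw": 0},
    {"dx": -1,"dy": 0,"dz": -1,"wx": 0,"wy": 0,"wz": 0,"claw": 0},
    {"dx": -1,"dy": 0,"dz": -1,"wx": 0,"wy": 0,"wz": 0,"claw": 0},
  ],
)

```text
clock: 17.25
tool_pos: [0.4861, -0.0513, 0.1315]
eef_rot: [0.995, 0.097, 0.004, 0.001]
contact_force: [1.5, 0.2, -0.5]
opening: 0.001
finger_force: 0.0
```

```bash
python3 -c "
from h import *
loc()
p,d=snap('side');b=p[130:220,215:325]
q,d=snap('top');a=q[125:225,300:400]
save('f8',np.hstack([cv2.resize(b,(440,360),interpolation=cv2.INTER_CUBIC),cv2.resize(a,(360,360),interpolation=cv2.INTER_CUBIC)]))
hts([(-60,-10,.044),(-60,10,.044),(-66,0,.044),(-55,0,.044),(-66,-30,.044)])"
```

```text
tool local -150.3 -10.8 131.5 F local 1.5 -0.1 -0.5 M [ 0.06 -0.06  0.04]
t 17.25 pos [ 0.4861 -0.0513  0.1315] xang 11.18 z [ 8.2e-03 -3.0e-04 -1.0e+00] F [ 1.5  0.2 -0.5] q7 -1.52
shift shares [0. 0. 0.]
(-60, -10) z 61.8 rgb [208 207 201]
(-60, 10) z 60.4 rgb [201 198 194]
(-66, 0) z 45.1 rgb [139 145 146]
(-55, 0) z 62.5 rgb [219 217 211]
(-66, -30) z 44.7 rgb [149 156 157]
```

View pics/f8.png

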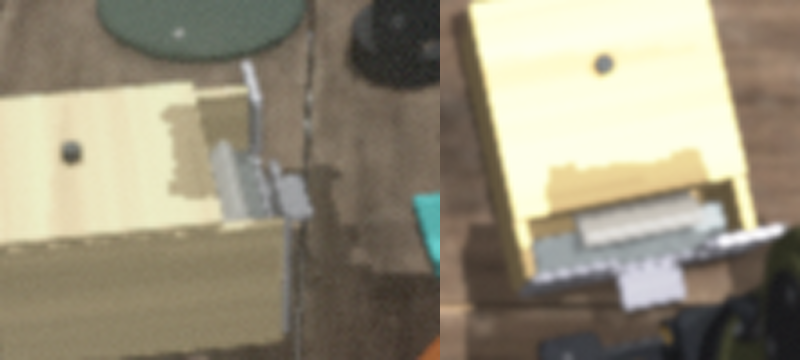

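The pictures show the tile tipped over the runway's end, but its rear edge still leans up at about z 62 near x -57, so it hasn't fully dropped. I'll measure its profile.

```bash
cat >> h.py <<'E'
def prof(ys=(-35,-25,-10,5,15),n='top'):
    p,d=snap(n); W=cloud(n,d).reshape(-1,3)*1000; l=np.c_[(W[:,:2]-c_)@ex,(W[:,:2]-c_)@ey,W[:,2]]
    for y0 in ys:
        m=(l[:,0]>-80)&(l[:,0]<-38)&(abs(l[:,1]-y0)<1.2); q=l[m]; q=q[np.argsort(q[:,0])]
        print(n,'y',y0,' '.join(f'{a:.0f}:{b:.0f}' for a,b in q[:,[0,2]][::2]))
E
python3 -c "
from h import *
prof();prof(n='side')"
```

```text
top y -35 -80:29 -80:65 -79:45 -79:75 -78:65 -77:92 -76:84 -73:46 -70:43 -67:46 -60:62 -56:61 -52:59 -49:54 -44:66 -43:74 -40:91
top y -25 -80:46 -78:49 -75:45 -71:43 -69:45 -65:45 -60:62 -56:62 -52:58 -48:52 -46:49 -44:87 -43:94 -40:90
top y -10 -78:43 -74:41 -70:43 -66:45 -63:58 -60:61 -57:61 -53:58 -48:52 -45:50 -43:78 -43:91 -41:92
top y 5 -80:7 -78:45 -74:45 -71:45 -67:45 -64:42 -63:60 -57:63 -54:57 -49:56 -46:51 -44:63 -44:73 -40:91
top y 15 -80:24 -80:44 -71:43 -69:44 -65:44 -63:59 -59:64 -54:59 -49:54 -44:78 -44:88 -42:91 -41:93
side y -35 -79:56 -79:66 -76:43 -69:43 -60:62 -45:91 -40:92
side y -25 -79:45 -75:43 -70:42 -63:60 -58:62 -52:53 -39:91
side y -10 -79:45 -70:42 -59:63 -52:55 -39:91
side y 5 -77:42 -59:60 -55:55 -42:90
side y 15 -78:88 -55:57 -53:56
```

The tile sits at 45°. Its front edge is on the floor, it leans on the runway edge, and its rear bottom corner is near (-64, 57). I'll nudge the rear edge forward and down with the closed fingertips, entering from above through the thumb cut.

step_arm(
  motion=[
    {"dx": 0.3,"dy": 0,"dz": 0,"wx": 0,"wy": 0,"wz": 0,"claw": 0},
    {"dx": 0.7,"dy": 0,"dz": 0,"wx": 0,"wy": 0,"wz": 0,"claw": 0},
    {"dx": 0.95,"dy": 0,"dz": 0,"wx": 0,"wy": 0,"wz": 0,"claw": 0},
    {"dx": 0.95,"dy": 0,"dz": 0.3,"wx": 0,"wy": 0,"wz": 0,"claw": 0},
    {"dx": 0.95,"dy": 0,"dz": 0.6,"wx": 0,"wy": 0,"wz": 0,"claw": 0},
    {"dx": 0.95,"dy": 0,"dz": 0.75,"wx": 0,"wy": 0,"wz": 0,"claw": 0},
    {"dx": 0.95,"dy": 0,"dz": 0.75,"wx": 0,"wy": 0,"wz": 0,"claw": 0},
    {"dx": 0.95,"dy": 0,"dz": 0.75,"wx": 0,"wy": 0,"wz": 0,"claw": 0},
  ],
)

```text
clock: 18.3
tool_pos: [0.5579, -0.0362, 0.0675]
eef_rot: [0.995, 0.098, -0.0, 0.0]
contact_force: [-0.5, -0.3, 0.2]
opening: 0.003
finger_force: 0.0
```

```bash
python3 -c "
from h import *
loc();prof((-35,15,25),'top')"
```

```text
tool local -76.9 -10.0 67.5 F local -0.5 -0.2 0.2 M [ 0.01 -0.    0.05]
t 18.3 pos [ 0.5579 -0.0362  0.0675] xang 11.21 z [-6.e-04 -2.e-04 -1.e+00] F [-0.5 -0.3  0.2] q7 -1.53
shift shares [0. 0. 0.]
top y -35 -71:466 -70:462 -69:462 -68:461 -67:460 -66:461 -66:461 -66:459 -65:452 -65:459 -64:453 -64:451 -63:454 -63:451 -62:450 -62:448 -61:453 -60:448 -58:444 -58:447 -57:445 -56:441 -56:445 -55:440 -54:438 -53:438 -52:431 -52:438 -51:431 -51:426 -50:426 -49:423 -48:429 -48:420 -47:420 -46:418 -45:418 -44:419 -43:416 -42:410 -41:407 -39:408
top y 15 -80:490 -79:487 -78:487 -77:484 -76:483 -76:481 -75:478 -74:476 -74:477 -73:473 -72:474 -71:467 -70:468 -69:465 -68:464 -67:459 -66:456 -54:442 -47:221 -46:224 -43:93 -40:90
top y 25 -80:63 -80:23 -79:471 -79:469 -78:472 -77:468 -77:468 -76:232 -75:468 -75:231 -74:468 -73:468 -73:312 -72:466 -72:288 -72:467 -72:43 -71:467 -71:282 -70:298 -70:466 -70:284 -69:42 -69:291 -69:465 -68:313 -68:276 -68:291 -68:465 -67:299 -67:315 -67:305 -67:463 -66:463 -66:464 -66:290 -66:463 -66:313 -65:45 -65:255 -65:281 -65:231 -64:296 -64:305 -64:48 -64:267 -63:301 -63:461 -63:231 -63:307 -63:58 -63:314 -62:460 -62:256 -62:302 -62:458 -61:269 -61:219 -60:457 -60:254 -59:221 -59:320 -59:44 -58:455 -58:219 -57:301 -57:453 -57:453 -56:306 -56:59 -56:220 -55:312 -55:47 -54:60 -54:449 -53:223 -53:310 -53:446 -52:444 -52:311 -51:223 -51:441 -50:311 -50:439 -49:52 -48:309 -48:222 -47:6 -47:310 -46:222 -46:432 -45:430 -44:222 -43:426 -41:91 -40:421 -40:421 -38:418
```

step_arm(
  motion=[
    {"dx": 0,"dy": 0,"dz": 0.1,"wx": 0,"wy": 0,"wz": 0,"claw": 0},
    {"dx": 0,"dy": 0,"dz": 0.16,"wx": 0,"wy": 0,"wz": 0,"claw": 0},
    {"dx": 0.03,"dy": 0,"dz": 0.16,"wx": 0,"wy": 0,"wz": 0,"claw": 0},
    {"dx": 0.06,"dy": 0,"dz": 0.18,"wx": 0,"wy": 0,"wz": 0,"claw": 0},
    {"dx": 0.08,"dy": 0,"dz": 0.2,"wx": 0,"wy": 0,"wz": 0,"claw": 0},
    {"dx": 0.1,"dy": 0,"dz": 0.22,"wx": 0,"wy": 0,"wz": 0,"claw": 0},
    {"dx": 0.12,"dy": 0,"dz": 0.24,"wx": 0,"wy": 0,"wz": 0,"claw": 0},
  ],
)

```text
clock: 19.05
tool_pos: [0.5675, -0.0343, 0.0484]
eef_rot: [0.995, 0.098, -0.0, 0.0]
contact_force: [-0.7, -1.4, 0.2]
opening: 0.005
finger_force: 0.2
```

```bash
python3 -c "
from h import *
loc();prof((-40,-35,15,20),'side')"
```

```text
tool local -67.1 -10.0 48.4 F local -1.0 -1.2 0.2 M [ 0.    0.05 -0.01]
t 19.05 pos [ 0.5675 -0.0343  0.0484] xang 11.22 z [-0.e+00 -1.e-04 -1.e+00] F [-0.7 -1.4  0.2] q7 -1.54
shift shares [0. 0. 0.]
side y -40 -45:420 -41:414 -40:401
side y -35 -47:411 -46:418 -46:415 -46:410 -45:405 -44:415 -44:405 -42:413 -42:409 -42:402 -40:410 -40:407 -38:407
side y 15 -78:63 -71:210 -63:211 -55:54 -53:58 -51:220 -51:218 -51:212 -49:212 -48:220 -47:212 -46:150 -46:314 -45:300 -44:255 -44:322 -44:236 -44:309 -44:239 -44:307 -44:306 -43:134 -43:270 -43:255 -42:324 -42:319 -42:307 -42:234 -42:233 -42:136 -41:206 -41:204 -41:329 -40:242 -40:234 -39:205 -39:332 -39:327
side y 20 -79:214 -79:212 -79:217 -77:213 -73:214 -73:217 -70:132 -67:220 -65:218 -63:218 -61:220 -61:222 -61:212 -59:220 -59:216 -57:217 -55:253 -55:238 -55:214 -53:264 -53:223 -52:55 -52:310 -52:304 -51:266 -51:262 -51:249 -51:237 -51:320 -51:315 -51:317 -50:210 -50:310 -50:259 -50:434 -49:253 -49:239 -49:326 -49:313 -49:319 -49:304 -49:208 -48:300 -48:270 -48:163 -47:254 -47:315 -47:230 -47:312 -46:209 -46:201 -46:429 -46:268 -46:275 -45:247 -45:331 -45:325 -45:327 -45:234 -45:232 -45:304 -45:298 -45:206 -44:202 -44:274 -44:328 -44:332 -43:231 -43:133 -42:274 -42:328 -41:134 -40:202 -39:294 -39:129 -39:133 -38:202
```

step_arm(
  motion=[
    {"dx": 0.02,"dy": 0,"dz": 0.005,"wx": 0,"wy": 0,"wz": 0,"claw": 0},
    {"dx": 0.04,"dy": 0,"dz": 0.01,"wx": 0,"wy": 0,"wz": 0,"claw": 0},
    {"dx": 0.06,"dy": 0,"dz": 0.015,"wx": 0,"wy": 0,"wz": 0,"claw": 0},
    {"dx": 0.08,"dy": 0,"dz": 0.02,"wx": 0,"wy": 0,"wz": 0,"claw": 0},
    {"dx": 0.08,"dy": 0,"dz": 0.02,"wx": 0,"wy": 0,"wz": 0,"claw": 0},
  ],
)

```text
clock: 19.6
tool_pos: [0.5741, -0.033, 0.0469]
eef_rot: [0.995, 0.098, 0.0, 0.0]
contact_force: [-0.2, -0.7, -1.0]
opening: 0.008
finger_force: 0.1
```

```bash
python3 -c "
from h import *
loc()"
```

```text
tool local -60.4 -9.9 46.9 F local -0.3 -0.7 -1.0 M [0.01 0.07 0.03]
t 19.6 pos [ 0.5741 -0.033   0.0469] xang 11.22 z [ 4.e-04  0.e+00 -1.e+00] F [-0.2 -0.7 -1. ] q7 -1.54
shift shares [0. 0. 0.]
```

step_arm(
  motion=[
    {"dx": 0.02,"dy": 0,"dz": 0.005,"wx": 0,"wy": 0,"wz": 0,"claw": 0},
    {"dx": 0.045,"dy": 0,"dz": 0.005,"wx": 0,"wy": 0,"wz": 0,"claw": 0},
    {"dx": 0.045,"dy": 0,"dz": 0.005,"wx": 0,"wy": 0,"wz": 0,"claw": 0},
  ],
)

```text
clock: 19.9
tool_pos: [0.5777, -0.0323, 0.0465]
eef_rot: [0.995, 0.098, 0.0, 0.0]
contact_force: [0.4, -0.3, -0.0]
opening: 0.007
finger_force: 0.1
```

step_arm(
  motion=[
    {"dx": -0.1,"dy": 0,"dz": 0,"wx": 0,"wy": 0,"wz": 0,"claw": 0},
    {"dx": -0.18,"dy": 0,"dz": -0.2,"wx": 0,"wy": 0,"wz": 0,"claw": 0},
    {"dx": -0.18,"dy": 0,"dz": -0.6,"wx": 0,"wy": 0,"wz": 0,"claw": 0},
    {"dx": -0.4,"dy": 0,"dz": -1,"wx": 0,"wy": 0,"wz": 0,"claw": 0},
    {"dx": -1,"dy": 0,"dz": -1,"wx": 0,"wy": 0,"wz": 0,"claw": 0},
    {"dx": -1,"dy": 0,"dz": -1,"wx": 0,"wy": 0,"wz": 0,"claw": 0},
    {"dx": -1,"dy": 0,"dz": -1,"wx": 0,"wy": 0,"wz": 0,"claw": 0},
  ],
)

```text
clock: 20.6
tool_pos: [0.497, -0.0484, 0.1267]
eef_rot: [0.995, 0.097, -0.001, 0.0]
contact_force: [0.0, 0.5, -0.2]
opening: 0.006
finger_force: 0.0
```

```bash
python3 -c "
from h import *
loc();prof((-25,-10,5));prof((-25,-10,5),'side')"
```

```text
tool local -139.0 -10.1 126.7 F local 0.1 0.5 -0.2 M [ 0.01 -0.04  0.03]
t 20.6 pos [ 0.497  -0.0484  0.1267] xang 11.17 z [-1.6e-03 -4.0e-04 -1.0e+00] F [ 0.   0.5 -0.2] q7 -1.52
shift shares [0. 0. 0.]
top y -25 -79:46 -75:45 -71:44 -66:44 -63:47 -60:46 -58:45 -54:43 -48:17 -45:16 -44:86 -42:89 -38:91
top y -10 -79:47 -74:46 -72:44 -68:44 -64:46 -59:44 -55:43 -52:43 -47:-627 -44:82 -44:13 -42:17 -41:90 -39:90
top y 5 -80:6 -78:48 -74:45 -72:46 -69:43 -65:46 -62:44 -59:46 -54:41 -48:14 -44:-619 -44:75 -42:92 -40:91 -38:92
side y -25 -79:44 -75:43 -63:44 -56:44 -43:88
side y -10 -75:42 -72:45 -65:43 -56:44
side y 5 -79:44 -75:41 -66:45 -61:43 -57:44 -39:91
```

The runway is clear and there is a surface at z about 15 beyond it, so the tile lies flat on the box floor. I'll hand the job in.

```bash
python3 -c "
from h import *
print(workorder.finish_job())"
```

```text
the job is handed in; nothing more can be done
None
```

The tile went flat through the slot, caught tilted on the inner runway edge until I nudged it down with the closed fingertips, and now lies on the box floor; nothing else on the bench was touched, and the job was handed in at about 21 s.

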